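# Thread the balancing arbor through its bearings into the drive

### The job

Take the arbor by its orange knob out of the grey holder and thread it down through both bearing plates of the stand. Turn it gently under light pressure until its flat tang drops into the cross-slot of the sprung drive, lower it until the collar lies flat on the upper plate, and let go. Use a light hand throughout (keep below 30 N against the stand) and leave the other things on the bench where they are.

Things in the scene. Friction and masses are not known exactly. Their poses are not given: they have to be found in the camera images.
- stand: Bearing stand, fixed to the bench: blue base 110 x 110 x 10 mm, four steel pillars at its corners and two level aluminium bearing plates (96 x 96 x 12 mm) one above the other. Origin at the centre of its underside on the bench, z up, x and y along its sides. Nothing of it stands more than 113 mm above the bench.
- upper_hole (a point): Centre of the mouth of the upper bearing hole, on the top face of the upper plate, 110 mm above the bench (plate 98 to 110 mm). Vertical through hole, 21.2 mm across, with a 2 mm chamfer and a brass ring round it.
- lower_hole (a point): Centre of the mouth of the lower bearing hole, 58 mm above the bench (plate 46 to 58 mm), straight below the upper one, same 21.2 mm hole and chamfer.
- drive_top (a point): Top centre of the sprung drive under the lower plate, same axis, 30 mm above the bench unpressed. 32 mm disc with a cross slot (two slots 7.5 mm wide, 12 mm deep) that takes the tang every quarter turn; the cross's angle is unknown and varies. It yields downward 4 mm from 4 N to 8 N, then is solid. A light brake (0.06 N m) holds it; once the tang is in, it turns along with the arbor.
- holder: Grey holder block, fixed to the bench, 70 x 70 mm (black foot 86 x 86 mm) and 58 mm high, with an upright 21.2 mm hole 50 mm deep in which the arbor stands at the start. Origin at the centre of its underside, z up.
- arbor_grip (a point): Centre of the orange knob of the arbor, half-way up the knob; 124 mm above the arbor's tip. The knob is a square bar 22 x 22 mm and 56 mm tall (28 mm above and below this point), its flats along the point's x and y axes; z points up the arbor, away from the tip. The arbor weighs about 0.2 kg.
- arbor_collar (a point): On the axis of the arbor at the underside of its dark collar (32 mm across, 6 mm thick), 90 mm above the tip and 34 mm below the knob's centre. With the arbor home, this face lies flat on the upper plate.
- arbor_tip (a point): Lower end of the arbor, on its axis. From here up: 14 mm of flat tang (18.6 mm wide along x, 6 mm thick along y), then a round steel shaft 20 mm across up to the collar at 90 mm, then the knob.
- marker_black: Black marker pen lying behind the work (136 mm long, 12 mm thick); a bystander. Origin at the centre of its underside.
- ring_gauge: Metal ring gauge, 47 mm across and 14 mm high, lying behind the work; a bystander. Origin at the centre of its underside.
- hex_key: Black hex key, 77 mm long, 4 mm thick, lying behind the work; a bystander. Origin at the centre of its underside.
- rotor_9: Small black fan rotor, 38 mm across, at the front of the bench; a bystander. Origin at the centre of its underside.
Not all that is in view belongs to the job. Of the things that look like the part that bears arbor_grip, the largest one is meant.

How it is judged (in metres and radians):
On the way, in this order (a step that is already met when the one before it is completed fails the run):
1. the tip has passed through the upper bearing hole (x of arbor_tip in the frame of stand between -0.004 and 0.004 m and y of arbor_tip in the frame of stand between -0.004 and 0.004 m and z of arbor_tip in the frame of stand below 0.094 m), for 0.05 s.
2. the tip has passed through the lower bearing hole too (x of arbor_tip in the frame of stand between -0.004 and 0.004 m and y of arbor_tip in the frame of stand between -0.004 and 0.004 m and x of arbor_collar in the frame of stand between -0.005 and 0.005 m and y of arbor_collar in the frame of stand between -0.005 and 0.005 m and z of arbor_tip in the frame of stand below 0.044 m), for 0.05 s.
At the end, for the whole second after the job is handed in: The arbor stands upright (within 0.04 rad) in both bearings with its tang in the drive: the centre of its collar's underside is within 3 mm of the upper hole's mouth, its tip on the axis within 3 mm and no more than 22 mm above the bench; it is released and at rest (distance between arbor_collar and upper_hole below 0.003 m and horizontal distance between arbor_tip and drive_top below 0.003 m and z of arbor_tip in the frame of stand below 0.022 m and angle between the z axis of stand and the z axis of arbor_tip, either way round below 0.04 rad and linear speed of arbor below 0.02 m/s); the robot touches nothing.
It fails at once if the arbor pressed on the stand or its drive with more than 30 N (contact force between arbor and stand above 30 N).
It fails at once if a bystander was pushed more than 2 cm (distance of any of marker_black, ring_gauge, hex_key, rotor_9 from where it was at the start of the episode above 0.02 m).
It also fails if it takes over 64 s, if anything falls off the work surface, if the arm or the gripper's body presses on something with over 40 N, if the wrist force passes 120 N, or if a joint passes its speed limit or range.

### The arm

A 6-joint arm with a two-finger parallel gripper is mounted at the origin on a cart in front of the work surface, level with it; the furniture and walls round the work are solid. World frame = base frame: x ahead of the robot, y to its left, z up, the work surface at z = 0. Lengths are in m, angles in degrees, forces in N, time in s.
With the tool pointing down it reaches from about 0.3 to 0.75 m from the base axis. Payload 8.5 kg.
Tool frame: the origin (TCP) lies at the very end of the fingers, on their centre line; the grasp point (between the pads) lies 19 mm behind it; z points along the fingers, y is the line along which they close (so a half turn about z gives the same grasp; the last joint's range is limited). The gripper opens to 85 mm and grips with 20 to 120 N. Pads are 22 mm wide; open, the fingers measure 114 mm over their backs; the gripper's body (76 mm by 85 mm) begins 54 mm behind the grasp point. The pads swing forward as they close: fully open they stand 13 mm farther back than shut.
Start: joints at [-76.794, 21.807, 74.336, -0, 83.858, -12.336], TCP at [0.237, -0.496, 0.231] pointing down, gripper open.
Joint ranges: [-178.18, 178.18], [-50.72, 133.34], [12.68, 142.11], [-81.47, 261.47], [9.98, 163.14], [-165.26, 165.26]. Speed limits (degrees/s): [136.94, 136.94, 180, 180, 180, 180].

### API

Orientations are given as a 3x3 rotation matrix whose columns are the frame's x, y, z axes.
In Python, from rig import env gives the robot as it stands.
- The arm moves only by the tool move_arm, never from a script. Its argument "plan" is a list of rows, each a list of 7 numbers: the turn, a rotation vector about the tool's x, y, z in degrees, then the shift along the tool's x, y, z in cm, then the gripper command: -1 is shut, 1 is fully open, values between are in proportion. In form: [[ax, ay, az, tx, ty, tz, jaw], ...]. A call has 1 to 5 rows; each row is the pose to reach, as a shift and turn from the pose commanded when the call began, along the tool's axes at that moment; what a row does not reach only later rows make up. A row lasts 1/10 s, in which the tool goes at most 50 mm and 8.59 degrees, less where a joint would pass 70% of its speed; a pose out of reach is approached as far as the arm can. A call with a gripper value outside its range is refused whole. The fingers move at their own pace and stop on an object; "squeeze" is the grip in N (left out, the last holds). Time passes only in rows, so rows that repeat a pose let the fingers close. It gives the time, the measured TCP pose, the force, the opening and the grip force at its end, in the units of the state.
- env.observe(): the state, without advancing time (a new reading comes with each control period).
- env.get_image(name): name is "side" or "top"; returns a dict with "color" (420x560x3 uint8, red, green, blue), "fov_y" (degrees; the focal length in pixels is half the picture's height over the tangent of half this angle, whatever the lens; pixels are square), "cx", "cy" (the principal point, pixels), "distortion" ([k1, k2, p1, p2, k3] as OpenCV has them; the pictures are not rectified), "R" (3x3) and "t" (3): a world point X has camera coordinates R X + t. Camera axes: x right, y down, z forward; pixel columns grow to the right and rows downward; lengths in m; the calibration is good to about 2 mm. A picture is of the moment at which its call begins. There is no depth.
- env.close_job(): hands the job in; it is judged then, once.
Trained networks look in a picture, given as the dict that the camera call returned (one of the last four; its "shot" number tells which), for a name from the list of things; names that differ only in an ending like _2 or _b are one class to them, and where a whole thing is asked for, a point or a joint stands for the part that bears it (a point fixed in the world has none). Each returns a list of dicts, best first, with "conf" (0 to 1); they miss things now and then, are a little off and sometimes report something else, mostly with a low value. They report only what shows in the picture. A call takes as long as a camera call. They do not tell look-alikes from the thing itself.
- env.outline_of(target, picture): "mask" (420x560 bool, what is visible of it) and "bbox" ([centre column, centre row, width, height] in pixels, round what is visible of it).
- env.tip_of(target, picture): "pixel" ([column, row] in pixels: a listed point, or the origin of a listed thing).
The state is a dict: "time_s": time; "q": joint angles; "qvel": joint speeds; "joint_efforts": joint torques, N m; "position": TCP position; "tool_rot": TCP orientation; "ft_force": force on the tool from outside, world axes, zero at the start; "wrist_torque": the same for the moment, N m; "grip_width": finger opening in m; "gripper_force": force on a finger pad.
Only numpy, scipy, OpenCV 4.12 (cv2) and the standard library are available. Lean on these libraries where they do the work, as an engineer would, in place of code of your own. Each camera call takes 0.05 s, during which the arm holds its last target. There are 200 camera calls.

## Working session

There is one attempt and no reset: what is moved stays moved. The work goes in short steps, Python scripts to look and compute and a tool call to move; the robot and the scene stay as the last step left them, time stands still between calls to the robot, and variables do not carry over. Pictures are saved under pics/ and viewed, at most 10 in all, crops included, and the job is handed in when it is done.

Besides the shell and the picture viewer there is one more tool, called after "Emit:" as name(argument=value, ...), one argument or row to a line, values as JSON. move_arm: Moves the arm, as the interface text tells. Its arguments: {"type":"object","properties":{"plan":{"type":"array"},"squeeze":{"type":"number"}},"required":["plan"]}

```bash
mkdir -p pics; ls
cat > h.py <<'E'
import numpy as np, cv2
from rig import env
def K(p):
    f=p["color"].shape[0]/2/np.tan(np.radians(p["fov_y"])/2)
    return np.array([[f,0,p["cx"]],[0,f,p["cy"]],[0,0,1.]])
def ray(p,px):
    u=cv2.undistortPoints(np.array([[px]],float),K(p),np.array(p["distortion"],float))[0,0]
    R=np.array(p["R"]);c=-R.T@np.array(p["t"]);return c,R.T@np.array([u[0],u[1],1.])
def atz(p,px,z):
    c,d=ray(p,px);return c+d*(z-c[2])/d[2]
def tri(rs):
    A=0;b=0
    for c,d in rs:
        d=d/np.linalg.norm(d);M=np.eye(3)-np.outer(d,d);A=A+M;b=b+M@c
    return np.linalg.solve(A,b)
def proj(p,X):
    r=cv2.Rodrigues(np.array(p["R"],float))[0]
    return cv2.projectPoints(np.array(X,float).reshape(-1,1,3),r,np.array(p["t"],float),K(p),np.array(p["distortion"],float))[0][:,0]
def save(p,n,s=1,box=None):
    im=p["color"][:,:,::-1]
    if box: im=im[box[1]:box[3],box[0]:box[2]]
    cv2.imwrite("pics/"+n,cv2.resize(im,None,fx=s,fy=s,interpolation=cv2.INTER_CUBIC))
E
python3 - <<'E'
from h import *
np.set_printoptions(precision=4,suppress=True)
P={n:env.get_image(n) for n in("side","top")}
for n,p in P.items():
    save(p,n+"1.png")
    print(n,-np.array(p["R"]).T@p["t"])
    for t in("arbor_grip","arbor_collar","arbor_tip","upper_hole","stand","holder"):
        for r in env.tip_of(t,p): print(n,t,np.round(r["pixel"],1),round(r["conf"],2))
    for r in env.outline_of("arbor_grip",p): print("arb mask",r["bbox"],r["conf"])
E
```

```text
pics
side [0.1167 0.9499 0.5862]
side arbor_grip [255.8 245.1] 0.73
side arbor_grip [257.4 306.2] 0.66
side arbor_grip [214.6 284.5] 0.63
side arbor_collar [256.4 260.8] 0.91
side arbor_collar [215.5 295.6] 0.89
side arbor_collar [253.1 312.9] 0.56
side arbor_tip [218.3 320.4] 0.94
side upper_hole [331.3 201.3] 0.9
side stand [327.7 239.3] 0.61
side stand [333.  225.9] 0.26
side holder [259.3 300.5] 0.79
arb mask [256.6, 320.8, 9.9, 53.1] 0.7
arb mask [214.9, 298.4, 9.3, 47.0] 0.69
arb mask [257.4, 255.5, 14.5, 49.8] 0.64
top [0.2939 0.1737 1.4411]
top arbor_grip [189.2 230. ] 0.69
top arbor_grip [155.1 258.1] 0.61
top arbor_grip [153.7 221.2] 0.41
top arbor_grip [204.2 177.6] 0.34
top arbor_collar [193.  234.1] 0.72
top arbor_collar [157.1 256.7] 0.45
top arbor_collar [160.7 223.3] 0.4
top arbor_tip [165.8 260.9] 0.6
top arbor_tip [165.7 228.6] 0.46
top upper_hole [302.3 241.9] 0.7
top upper_hole [300.1 237.8] 0.62
top stand [299.3 242. ] 0.93
top holder [197.7 239.3] 0.71
arb mask [159.6, 226.8, 17.1, 13.4] 0.66
arb mask [191.7, 231.9, 15.6, 14.7] 0.53
```

View pics/side1.png

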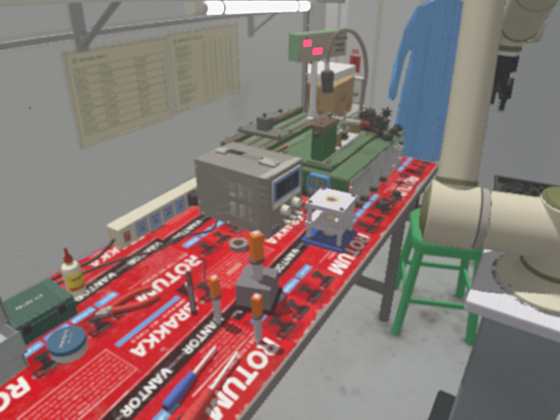

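View pics/top1.png

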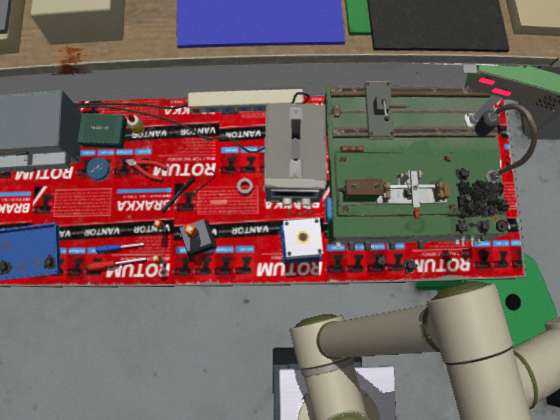

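The side view shows three orange-knobbed arbors. They are at (256,245) in the grey holder, at (257,306) in front of it, and at (214,284) to its left. In the top view the same ones are near (190,230), (155,258) and (155,222). The one in the holder fits, because it has the largest knob (14.5 px wide against about 9.5 px) and stands in the grey holder. I'll confirm this with an enlarged crop.

Run:
```python
from h import *
np.set_printoptions(precision=4,suppress=True)
P={n:env.get_image(n) for n in("side","top")}
s,t=P["side"],P["top"]
print("hole",tri([ray(s,[331.3,201.3]),ray(t,[302,241])]), atz(s,[331.3,201.3],.11),atz(t,[302,238],.11))
print("grip",tri([ray(s,[255.8,245.1]),ray(t,[189.2,230])]), atz(s,[255.8,245.1],.132),atz(t,[189.2,230],.132))
print("collar",atz(s,[256.4,260.8],.098),atz(t,[193,234.1],.098))
# orange mask in holder
for n,p,b in(("side",s,(235,225,280,275)),("top",t,(178,218,206,246))):
    hsv=cv2.cvtColor(p["color"],cv2.COLOR_RGB2HSV)
    m=cv2.inRange(hsv,(8,150,120),(22,255,255));q=np.zeros_like(m);q[b[1]:b[3],b[0]:b[2]]=m[b[1]:b[3],b[0]:b[2]]
    pts=np.argwhere(q)[:,::-1].astype(np.float32);print(n,len(pts),pts.min(0),pts.max(0),pts.mean(0),cv2.minAreaRect(pts))
for n,p,b in(("side",s,(195,180,365,350)),("top",t,(140,205,330,275))):
    im=p["color"][b[1]:b[3],b[0]:b[2],::-1]
    globals()[n+"c"]=im
a=cv2.resize(sidec,(600,600),interpolation=cv2.INTER_CUBIC);cv2.imwrite("pics/sc.png",a)
cv2.imwrite("pics/tc.png",cv2.resize(topc,None,fx=4.2,fy=4.2,interpolation=cv2.INTER_CUBIC))
```

```text
hole [0.4941 0.0961 0.1035] [0.4963 0.1087 0.11  ] [0.4943 0.0937 0.11  ]
grip [0.518  0.3888 0.1335] [0.5208 0.3871 0.132 ] [0.517  0.3883 0.132 ]
collar [0.5187 0.3897 0.098 ] [0.5115 0.3835 0.098 ]
side 332 [249. 232.] [263. 260.] [256.0211 246.2078] ((255.74537658691406, 245.89791870117188), (28.288972854614258, 13.57689094543457), 87.39744567871094)
top 45 [184. 224.] [194. 233.] [189.0444 228.9111] ((189.10000610351562, 228.80001831054688), (8.049844741821289, 8.497057914733887), 26.56505012512207)
```

View pics/tc.png

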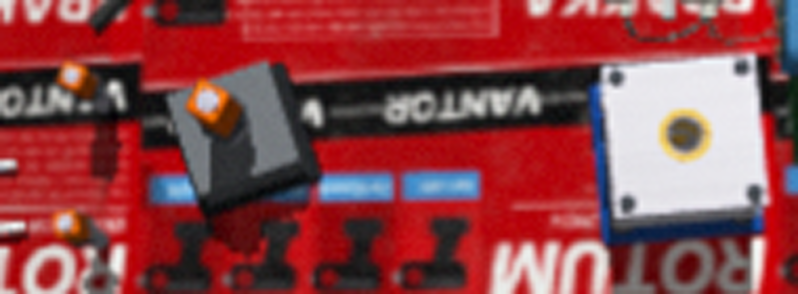

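View pics/sc.png

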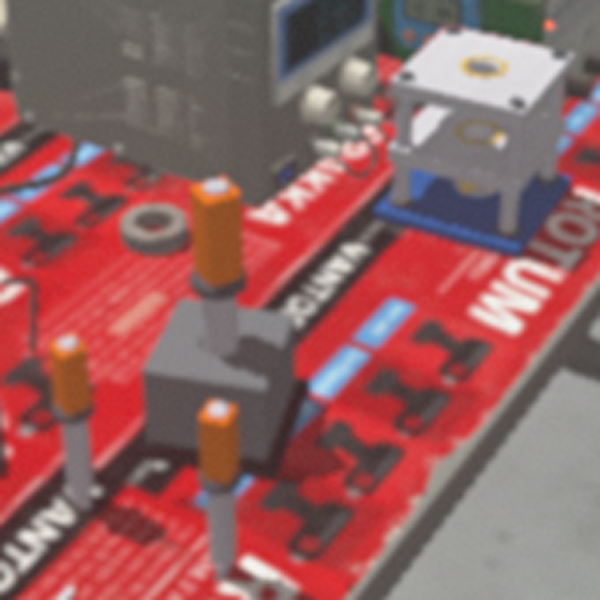

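The crops confirm that the arbor in the grey holder, side (256,245) and top (189,228), is clearly the largest. The two loose ones are smaller. Upper hole: side about (332,199), top about (303,237). The knob's flats appear turned about 17°, like the holder. Next I'll refine these positions and work out the approach.

```bash
cat >> h.py <<'E'
from scipy.spatial.transform import Rotation as Ro
def ring(p,b):
    hsv=cv2.cvtColor(p["color"],cv2.COLOR_RGB2HSV)[b[1]:b[3],b[0]:b[2]]
    m=cv2.inRange(hsv,(15,70,90),(35,255,255))
    pts=np.argwhere(m)[:,::-1].astype(np.float32)
    e=cv2.fitEllipse(cv2.convexHull(pts));return len(pts),np.array(e[0])+b[:2],e[1]
def down(az):  # tool down, closing line y at azimuth az
    a=np.radians(az);y=np.array([np.cos(a),np.sin(a),0]);z=np.array([0,0,-1.]);return np.c_[np.cross(y,z),y,z]
def delta(pos,az):
    s=env.observe();R=np.array(s["tool_rot"]).reshape(3,3)
    best=min((Ro.from_matrix(R.T@down(az+k)).as_rotvec(degrees=True) for k in(0,180)),key=np.linalg.norm)
    return np.round(best,2),np.round(R.T@(np.array(pos)-s["position"])*100,2)
E
python3 - <<'E'
from h import *
np.set_printoptions(precision=4,suppress=True)
s,t=env.get_image("side"),env.get_image("top")
rs=ring(s,(310,185,355,212));rt=ring(t,(290,222,318,252));print(rs,rt)
print(atz(s,rs[1],.11),atz(t,rt[1],.11),tri([ray(s,rs[1]),ray(t,rt[1])]))
kt=[189.3,228.3]
print("knobtop",atz(t,kt,.16)); print("small",atz(t,[153.7,221],.1),atz(t,[155,258],.1))
# knob silhouette fit in both views (20 mm yaw)
from scipy.optimize import minimize
M=[]
for p,b in((s,(235,225,280,275)),(t,(178,218,206,246))):
    m=cv2.inRange(cv2.cvtColor(p["color"],cv2.COLOR_RGB2HSV),(5,120,80),(24,255,255));q=np.zeros_like(m);q[b[1]:b[3],b[0]:b[2]]=m[b[1]:b[3],b[0]:b[2]]
    q=cv2.morphologyEx(q,cv2.MORPH_CLOSE,np.ones((5,5)));M.append((p,q))
def cost(v):
    x,y,a=v;c=0;R=Ro.from_euler('z',a,degrees=True).as_matrix()
    B=np.array([[i,j,k] for i in(-.011,.011) for j in(-.011,.011) for k in(-.028,.028)])@R.T+[x,y,.132]
    for p,q in M:
        h=cv2.convexHull((proj(p,B)*16+8*0).astype(np.int32));im=np.zeros(q.shape,np.uint8);cv2.fillConvexPoly(im,h,255,cv2.LINE_AA,4)
        c+=np.abs(im.astype(float)-q).sum()/255
    return c
for a in range(0,90,10):
    r=minimize(cost,[.518,.388,a],method="Nelder-Mead",options=dict(initial_simplex=[[.518,.388,a],[.523,.388,a],[.518,.393,a],[.518,.388,a+8]]));print(a,r.x,r.fun)
print(env.observe()["tool_rot"])
print(delta([.519,.388,.24],17),delta([.519,.388,.24],107))
E
```

```text
(21, array([336.9392, 191.6016]), (13.995697021484375, 26.002208709716797)) (85, array([302.6502, 236.6502]), (12.018805503845215, 12.61157512664795))
[0.5074 0.0539 0.11  ] [0.4979 0.0919 0.11  ] [0.4928 0.0925 0.1304]
knobtop [0.5166 0.3835 0.16  ]
small [0.5485 0.4904 0.1   ] [0.4484 0.4844 0.1   ]
0 [ 0.5202  0.387  28.6613] 153.7921568627451
10 [ 0.52    0.3875 30.5567] 154.4313725490196
20 [ 0.5202  0.3869 29.1376] 153.2980392156863
30 [ 0.5202  0.387  29.2134] 153.2549019607843
40 [ 0.5199  0.3879 43.9877] 140.86274509803923
50 [ 0.5197  0.3879 42.9355] 140.55686274509804
60 [ 0.52    0.3878 43.0498] 141.1450980392157
70 [ 0.5199  0.3875 43.2841] 140.55686274509804
80 [ 0.52    0.3876 42.3382] 140.53333333333333
[[ 0.9023  0.4312 -0.    ]
 [ 0.4312 -0.9023  0.0001]
 [ 0.     -0.     -1.    ]]
(array([ -0.  ,  -0.  , -81.46]), array([ 63.56, -67.63,  -0.86])) (array([-0.  , -0.  ,  8.54]), array([ 63.56, -67.63,  -0.86]))
```

Run:
```python
from h import *
s,t=env.get_image("side"),env.get_image("top")
a=cv2.resize(t["color"][215:250,172:212,::-1],None,fx=12,fy=12,interpolation=cv2.INTER_CUBIC)[:420]
b=cv2.resize(s["color"][222:278,240:276,::-1],None,fx=7.5,fy=7.5,interpolation=cv2.INTER_CUBIC)[:420]
cv2.imwrite("pics/kn.png",np.hstack([a,b]))
```

```text
(no output)
```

View pics/kn.png

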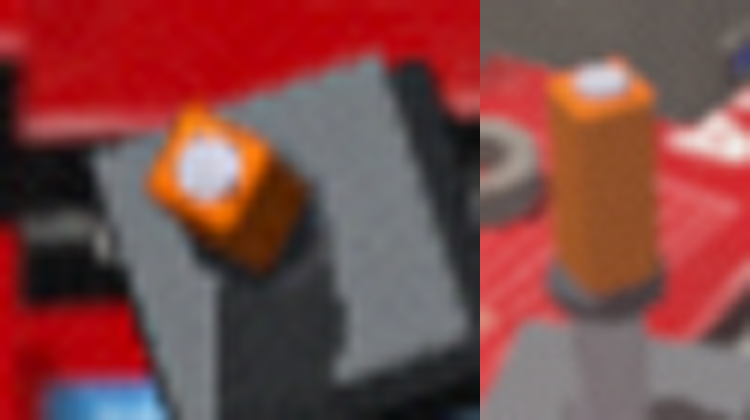

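Emit:
move_arm(
  plan=[
    [0,0,0,8,-14,0,1],
    [0,0,0,20,-24,0,1],
    [0,0,4,30,-34,0,1],
    [0,0,8,40,-44,0,1],
    [0,0,8,48,-52,0,1],
  ],
)

```text
time_s: 1.6
position: [0.3012, -0.2538, 0.2315]
tool_rot: [[0.954, 0.299, 0.0], [0.299, -0.954, -0.0], [0.0, 0.001, -1.0]]
ft_force: [0.8, -0.1, 0.3]
grip_width: 0.0856
gripper_force: 0.0
```

In this crop the knob's top face has corners at about (195,103), (270,150), (222,232) and (150,185). That puts the flats at 60°/150° world azimuth, so I'll close along azimuth −30°.

Run:
```python
from h import *
np.set_printoptions(precision=4,suppress=True)
s,t=env.get_image("side"),env.get_image("top")
print("knobtop",atz(s,[255.5,232.2],.16),atz(t,[189,228.5],.16),tri([ray(s,[255.5,232.2]),ray(t,[189,228.5])]))
print("hole side",atz(s,[332.1,199],.11))
print(delta([.518,.387,.2],-30))
```

```text
knobtop [0.5214 0.386  0.16  ] [0.5161 0.3843 0.16  ] [0.5185 0.3856 0.16  ]
hole side [0.5    0.0968 0.11  ]
(array([ -0.02,  -0.05, -42.17]), array([ 40.11, -54.12,   3.23]))
```

Emit:
move_arm(
  plan=[
    [0,0,-8,3,-4,0,1],
    [0,0,-16,6,-8,0,1],
    [0,0,-24,9,-12,0,1],
    [0,0,-32,12,-16,0,1],
    [0,0,-40,14.9,-20.1,0,1],
  ],
)

```text
time_s: 2.2
position: [0.383, -0.0178, 0.2317]
tool_rot: [[0.532, 0.847, 0.001], [0.847, -0.532, -0.001], [0.0, 0.001, -1.0]]
ft_force: [0.9, -0.5, -0.3]
grip_width: 0.0852
gripper_force: 0.0
```

Emit:
move_arm(
  plan=[
    [0,0,0,4.8,-1.1,0,1],
    [0,0,0,9.6,-2.3,0,1],
    [0,0,0,14.4,-3.4,0,1],
    [0,0,0,19.2,-4.6,0,1],
    [0,0,0,24,-5.7,0,1],
  ],
)

```text
time_s: 2.7
position: [0.4638, 0.2158, 0.2314]
tool_rot: [[0.536, 0.844, 0.0], [0.844, -0.536, -0.0], [0.0, 0.0, -1.0]]
ft_force: [1.0, -2.0, -0.9]
grip_width: 0.0855
gripper_force: 0.0
```

Run:
```python
from h import *
print(delta([.519,.386,.2],-30), env.observe()["time_s"],env.observe()["position"])
```

```text
(array([ 0.03, -0.01, -2.44]), array([17.33, -4.47,  3.14])) 2.7 [0.463752   0.2158139  0.23137674]
```

Emit:
move_arm(
  plan=[
    [0,0,-2.4,4.7,-1.2,0.5,1],
    [0,0,-2.4,9.4,-2.4,1.5,1],
    [0,0,-2.4,14,-3.6,2.5,1],
    [0,0,-2.4,17.3,-4.5,3.1,1],
    [0,0,-2.4,17.3,-4.5,3.1,1],
  ],
)

```text
time_s: 3.2
position: [0.5183, 0.3869, 0.1979]
tool_rot: [[0.498, 0.867, -0.002], [0.867, -0.498, -0.0], [-0.001, -0.002, -1.0]]
ft_force: [-0.3, -1.3, 0.1]
grip_width: 0.0855
gripper_force: 0.0
```

Run:
```python
from h import *
print(delta([.519,.386,.115],-30), env.observe()["position"])
t=env.get_image("top");s=env.get_image("side")
a=cv2.resize(t["color"][190:260,150:220,::-1],(400,400),interpolation=cv2.INTER_CUBIC)
b=cv2.resize(s["color"][190:290,205:305,::-1],(400,400),interpolation=cv2.INTER_CUBIC)
cv2.imwrite("pics/ap.png",np.hstack([a,b]))
```

```text
(array([-0.09,  0.08,  0.12]), array([-0.03,  0.12,  8.29])) [0.51832019 0.38689571 0.19786568]
```

View pics/ap.png

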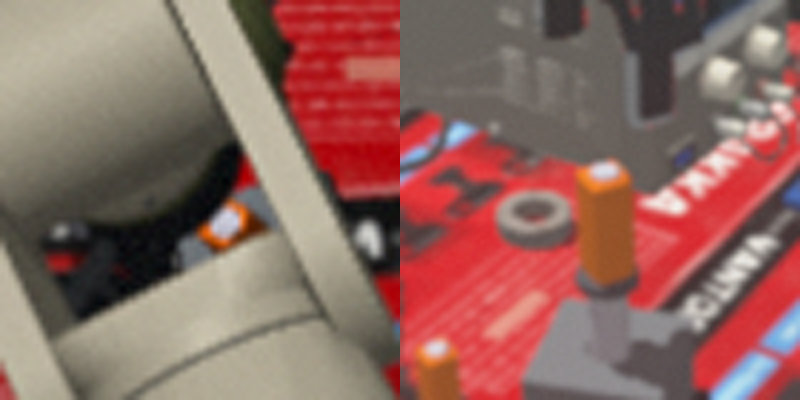

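The view shows the open fingers at crop (565,35) and (655,115), straddling the knob (604,175) with their midpoint right above it. Descending and gripping now.

Emit:
move_arm(
  plan=[
    [0,0,0,0,0.1,3,1],
    [0,0,0,0,0.1,6,1],
    [0,0,0,0,0.1,8.2,1],
    [0,0,0,0,0.1,8.2,0.3],
    [0,0,0,0,0.1,8.2,-0.2],
  ],
  squeeze=30,
)

```text
time_s: 3.8
position: [0.5195, 0.3827, 0.1196]
tool_rot: [[0.502, 0.865, 0.001], [0.865, -0.502, 0.0], [0.001, 0.001, -1.0]]
ft_force: [-0.0, 0.0, 0.2]
grip_width: 0.0589
gripper_force: 0.0
```

Emit:
move_arm(
  plan=[
    [0,0,0,0,0,0,-1],
    [0,0,0,0,0,0,-1],
    [0,0,0,0,0,0,-1],
    [0,0,0,0,0,0,-1],
    [0,0,0,0,0,0,-1],
  ],
)

```text
time_s: 4.3
position: [0.5194, 0.3836, 0.1198]
tool_rot: [[0.501, 0.866, 0.002], [0.866, -0.501, 0.001], [0.002, 0.001, -1.0]]
ft_force: [-0.7, -1.2, 6.0]
grip_width: 0.0218
gripper_force: 32.8
```

Emit:
move_arm(
  plan=[
    [0,0,0,0,0,-1,-1],
    [0,0,0,0,0,-4,-1],
    [0,0,0,0,0,-8,-1],
    [0,0,0,0,0,-12,-1],
    [0,0,0,0,0,-14.5,-1],
  ],
  squeeze=40,
)

```text
time_s: 4.8
position: [0.519, 0.3836, 0.2671]
tool_rot: [[0.501, 0.866, 0.003], [0.866, -0.501, 0.002], [0.003, 0.002, -1.0]]
ft_force: [0.3, 0.0, -2.5]
grip_width: 0.0215
gripper_force: 40.3
```

Run:
```python
from h import *
s=env.observe();print(s["position"],s["ft_force"],s["grip_width"],s["q"]);print(delta([.498,.094,.262],-30))
```

```text
[0.51899631 0.38355546 0.26709747] [ 0.32711828  0.00705658 -2.45026481] 0.021519599865276788 [2.59745107e+01 3.07044897e+01 5.35413121e+01 1.48953986e-03
 9.55427754e+01 5.60186860e+01]
(array([ 0.12, -0.18, -0.04]), array([-26.12,  12.68,   0.46]))
```

Emit:
move_arm(
  plan=[
    [0,0,0,-3.6,1.7,0,-1],
    [0,0,0,-8,3.9,0,-1],
    [0,0,0,-12.4,6,0,-1],
    [0,0,0,-16.8,8.1,0,-1],
    [0,0,0,-21,10.2,0,-1],
  ],
)

```text
time_s: 5.3
position: [0.5012, 0.1488, 0.2638]
tool_rot: [[0.501, 0.866, -0.0], [0.866, -0.501, -0.0], [-0.0, -0.0, -1.0]]
ft_force: [0.7, 0.2, -1.9]
grip_width: 0.0214
gripper_force: 40.1
```

Emit:
move_arm(
  plan=[
    [0,0,0,-3.6,1.8,0,-1],
    [0,0,0,-5.1,2.5,0.4,-1],
    [0,0,0,-5.1,2.5,0.4,-1],
    [0,0,0,-5.1,2.5,0.4,-1],
  ],
)

```text
time_s: 5.7
position: [0.4981, 0.0941, 0.2596]
tool_rot: [[0.501, 0.865, 0.0], [0.865, -0.501, 0.0], [0.0, -0.0, -1.0]]
ft_force: [0.2, 0.6, -2.6]
grip_width: 0.0216
gripper_force: 40.1
```

Run:
```python
from h import *
np.set_printoptions(precision=4,suppress=True)
s=env.get_image("side");t=env.get_image("top");o=env.observe()
print(o["position"],o["ft_force"],o["grip_width"]);pos=np.array(o["position"])
for n,p in(("side",s),("top",t)):
    for k in("arbor_tip","arbor_collar","arbor_grip","upper_hole"):
        for r in env.tip_of(k,p)[:3]: print(n,k,np.round(r["pixel"],1),round(r["conf"],2))
tip=pos-[0,0,.112]
print("exp tip,collar,hole side",proj(s,[tip,tip+[0,0,.09],[.498,.094,.11]]),"top",proj(t,[tip,[.498,.094,.11]]))
a=cv2.resize(s["color"][130:250,280:380,::-1],(500,600),interpolation=cv2.INTER_CUBIC)
b=cv2.resize(t["color"][200:280,280:330,::-1],(300,480),interpolation=cv2.INTER_CUBIC)
im=np.zeros((600,800,3),np.uint8);im[:,:500]=a;im[:480,500:]=b;cv2.imwrite("pics/ov.png",im)
```

```text
[0.4981 0.0948 0.2595] [-0.2705  0.7207 -3.6664] 0.02112740237249492
side arbor_tip [216.1 322.2] 0.94
side arbor_tip [334.9 184. ] 0.84
side arbor_tip [256.9 343.8] 0.59
side arbor_collar [255.4 312.9] 0.93
side arbor_collar [214.8 294.4] 0.79
side arbor_collar [335.1 152.7] 0.77
side arbor_grip [338.1 135.9] 0.88
side arbor_grip [212.8 285. ] 0.64
side arbor_grip [258.4 303.9] 0.59
side upper_hole [334.  198.6] 0.8
top arbor_tip [164.3 233.9] 0.59
top arbor_tip [166.7 263.2] 0.54
top arbor_tip [300.4 240.5] 0.46
top arbor_collar [156.8 257.5] 0.48
top arbor_collar [299.8 240.1] 0.17
top arbor_grip [154.7 224.5] 0.43
top upper_hole [301.8 236.7] 0.79
top upper_hole [299.5 241.4] 0.7
exp tip,collar,hole side [[334.0905 184.765 ]
 [336.4681 148.9404]
 [333.3419 198.7484]] top [[302.3405 234.3433]
 [301.8592 236.6228]]
```

View pics/ov.png

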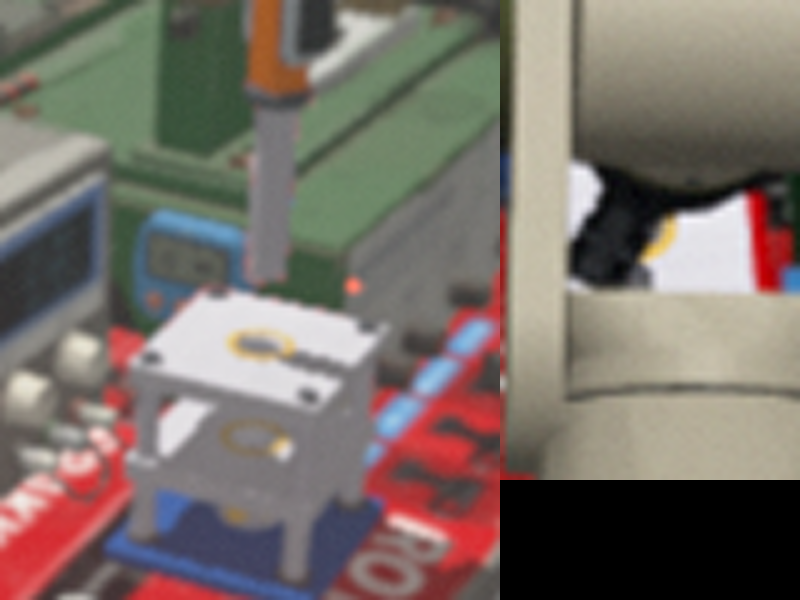

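The side view shows the shaft's tip at px (333.3,186) and the ring centre at (332.2,198.7). The arbor hangs nearly over the hole, with the tang edge-on. I'll refine the ring position numerically, then lower.

Run:
```python
from h import *
np.set_printoptions(precision=4,suppress=True)
s=env.get_image("side");im=s["color"].astype(int);o=np.array(env.observe()["position"])
# ring: yellowness
b=(320,190,346,208);sub=im[b[1]:b[3],b[0]:b[2]];y=(sub[...,:2].min(2)-sub[...,2]).clip(0)
m=(y>40);pts=np.argwhere(m)[:,::-1].astype(np.float32);print(len(pts),pts.min(0)+b[:2],pts.max(0)+b[:2],cv2.fitEllipse(cv2.convexHull(pts)))
r=np.array([[(proj(s,[[x+.0125*np.cos(a),yy+.0125*np.sin(a),.11]])[0]) for a in np.linspace(0,6.28,40)] for x,yy in[(.499,.093)]])[0]
print("pred ring extents",r.min(0),r.max(0))
for row in(165,170,175,180,183,186,188): 
    g=im[row,322:346]; print(row,g.sum(1)//3)
for z in(.02,.04,.06,.08): print(proj(s,[o-[0,0,.112-z]]))
```

```text
13 [325. 197.] [338. 200.] ((11.567391395568848, 8.539257049560547), (4.365446090698242, 13.372991561889648), 91.71373748779297)
pred ring extents [327.9571 196.148 ] [338.3441 200.8755]
165 [ 98  95  98 101 104 105 109 117 133 134 126 121 120 120 120 119 109  96
 100 113 120 118 119 117]
170 [ 86  80  75  74  72  70  72  95 124 129 123 121 118 118 121 123 126 121
 117 117 117 117 117 120]
175 [153 148 144 138 130 118 110 114 128 126 121 121 119 118 121 119 118 117
 118 118 117 119 120 117]
180 [ 88  84  83  88  99 103 110 120 127 126 122 120 124 122 118 105  87  74
  79  81  85  89  91  95]
183 [ 88  89  86  81  93 100 111 126 133 124 121 122 122 123 113  89  68  69
  70  69  69  70  69  70]
186 [ 98  95  86  87  96  96 102 111 119 121 112  97  90  87  88  76  68  70
  69  71  70  70  69  70]
188 [118 105 111 138 172 168 157 148 131  99  81  76  73  71  66  63  65  68
  69  67  68  68  68  69]
[[334.7509 177.0274]]
[[335.275  169.1809]]
[[335.806  161.1917]]
[[336.3439 153.0571]]
```

Emit:
move_arm(
  plan=[
    [0,0,0,-0.2,0.31,1.5,-1],
    [0,0,0,-0.2,0.31,3,-1],
    [0,0,0,-0.2,0.31,3.4,-1],
    [0,0,0,-0.2,0.31,3.4,-1],
    [0,0,0,-0.2,0.31,3.4,-1],
  ],
)

```text
time_s: 6.75
position: [0.5001, 0.0906, 0.226]
tool_rot: [[0.501, 0.866, 0.001], [0.866, -0.501, -0.0], [0.001, 0.001, -1.0]]
ft_force: [0.3, -0.6, -2.4]
grip_width: 0.0219
gripper_force: 40.0
```

Run:
```python
from h import *
np.set_printoptions(precision=4,suppress=True)
s=env.get_image("side");t=env.get_image("top");o=env.observe();print(o["position"],o["ft_force"])
a=cv2.resize(s["color"][165:215,310:360,::-1],(600,600),interpolation=cv2.INTER_CUBIC)
b=cv2.resize(t["color"][215:265,290:315,::-1],(200,400),interpolation=cv2.INTER_CUBIC)
im=np.zeros((600,800,3),np.uint8);im[:,:600]=a;im[:400,600:]=b;cv2.imwrite("pics/ov2.png",im)
print(proj(s,[np.array(o["position"])-[0,0,.112]]))
```

```text
[0.5001 0.0906 0.226 ] [-0.4448  0.928  -2.2019]
[[333.2643 196.5013]]
```

View pics/ov2.png

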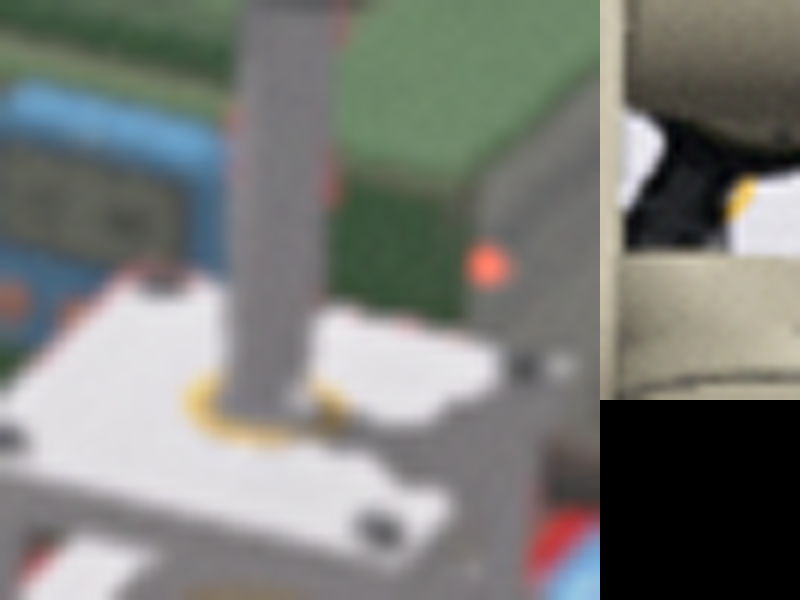

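The tip hangs just over the ring (ring centre crop (266,411), axis about (270,~410)), roughly 0.7 mm off sideways. The tang's wide side is along azimuth 60°. I'll correct this and feel downward gently.

Emit:
move_arm(
  plan=[
    [0,0,0,0.1,0,0.1,-1],
    [0,0,0,0.1,0,0.2,-1],
    [0,0,0,0.1,0,0.35,-1],
    [0,0,0,0.1,0,0.5,-1],
    [0,0,0,0.1,0,0.6,-1],
  ],
)

```text
time_s: 7.35
position: [0.5003, 0.0913, 0.2192]
tool_rot: [[0.501, 0.865, -0.0], [0.865, -0.501, -0.0], [-0.0, 0.0, -1.0]]
ft_force: [-0.7, -0.4, -2.0]
grip_width: 0.0211
gripper_force: 40.2
```

Emit:
move_arm(
  plan=[
    [0,0,0,0,0,0.1,-1],
    [0,0,0,0,0,0.2,-1],
    [0,0,0,0,0,0.3,-1],
  ],
)

```text
time_s: 7.65
position: [0.5004, 0.0913, 0.2163]
tool_rot: [[0.501, 0.865, 0.0], [0.865, -0.501, -0.0], [-0.0, 0.0, -1.0]]
ft_force: [-0.2, -1.8, -1.2]
grip_width: 0.0215
gripper_force: 40.2
```

Emit:
move_arm(
  plan=[
    [0,0,0,0,0,0.15,-1],
    [0,0,0,0,0,0.3,-1],
    [0,0,0,0,0,0.45,-1],
    [0,0,0,0,0,0.6,-1],
    [0,0,0,0,0,0.7,-1],
  ],
)

```text
time_s: 8.15
position: [0.5003, 0.0914, 0.2092]
tool_rot: [[0.501, 0.866, 0.0], [0.866, -0.501, -0.0], [-0.0, 0.0, -1.0]]
ft_force: [-0.2, -1.0, 0.2]
grip_width: 0.0216
gripper_force: 40.2
```

Emit:
move_arm(
  plan=[
    [0,0,0,0,0,0.1,-1],
    [0,0,0,0,0,0.2,-1],
    [0,0,0,0,0,0.25,-1],
  ],
)

```text
time_s: 8.45
position: [0.5005, 0.0914, 0.2072]
tool_rot: [[0.501, 0.866, 0.001], [0.866, -0.501, -0.0], [0.0, 0.001, -1.0]]
ft_force: [-0.4, -2.0, 3.0]
grip_width: 0.0215
gripper_force: 40.8
```

```bash
python3 -c "
from h import *
o=env.observe();print(o['position'],o['ft_force'],o['wrist_torque'])"
```

```text
[0.50045671 0.09141044 0.20722171] [-0.4159542  -1.97400946  2.96375392] [-0.6329055   0.13196004 -0.03690267]
```

Emit:
move_arm(
  plan=[
    [0,0,0,-0.05,0.03,0,-1],
    [0,0,0,-0.05,0.03,0.05,-1],
    [0,0,0,-0.05,0.03,0.1,-1],
  ],
)

```text
time_s: 8.75
position: [0.5004, 0.0909, 0.2057]
tool_rot: [[0.501, 0.865, 0.0], [0.865, -0.501, 0.0], [0.0, 0.0, -1.0]]
ft_force: [0.8, -1.6, -0.3]
grip_width: 0.0217
gripper_force: 40.3
```

```bash
python3 -c "
from h import *
o=env.observe();print(o['position'],o['ft_force'],o['wrist_torque'])"
```

```text
[0.50039268 0.09087163 0.20571858] [ 0.77819197 -1.59598115 -0.2553372 ] [-0.56942916 -0.20196928 -0.03347461]
```

Emit:
move_arm(
  plan=[
    [0,0,0,-0.02,0.03,0.05,-1],
    [0,0,0,-0.02,0.03,0.15,-1],
    [0,0,0,-0.02,0.03,0.25,-1],
    [0,0,0,-0.02,0.03,0.35,-1],
  ],
)

```text
time_s: 9.15
position: [0.5004, 0.0906, 0.2022]
tool_rot: [[0.501, 0.866, -0.0], [0.866, -0.501, 0.0], [0.0, -0.0, -1.0]]
ft_force: [0.7, -1.4, -1.8]
grip_width: 0.0216
gripper_force: 40.2
```

```bash
python3 -c "
from h import *
o=env.observe();print(o['position'],o['ft_force'],o['wrist_torque'])"
```

```text
[0.50042196 0.09061809 0.20216623] [ 0.68362772 -1.35043518 -1.76864047] [-0.28790141 -0.12389467  0.03026863]
```

Emit:
move_arm(
  plan=[
    [0,0,0,-0.02,0.01,0.4,-1],
    [0,0,0,-0.02,0.01,0.9,-1],
    [0,0,0,-0.02,0.01,1.4,-1],
    [0,0,0,-0.02,0.01,1.9,-1],
    [0,0,0,-0.02,0.01,2.4,-1],
  ],
)

```text
time_s: 9.65
position: [0.5003, 0.0904, 0.1777]
tool_rot: [[0.501, 0.866, -0.001], [0.866, -0.501, 0.0], [-0.0, -0.001, -1.0]]
ft_force: [0.2, -0.5, -3.2]
grip_width: 0.0218
gripper_force: 40.1
```

```bash
python3 -c "
from h import *
o=env.observe();print(o['position'],o['ft_force'],o['wrist_torque'])"
```

```text
[0.50031028 0.09041761 0.17770868] [ 0.18487542 -0.52604909 -3.21867819] [-0.05528264  0.00202032  0.0386594 ]
```

Nearly free of force. Next is the lower bearing.

Emit:
move_arm(
  plan=[
    [0,0,0,0,0,0.4,-1],
    [0,0,0,0,0,0.7,-1],
    [0,0,0,0,0,1.0,-1],
    [0,0,0,0,0,1.3,-1],
    [0,0,0,0,0,1.6,-1],
  ],
)

```text
time_s: 10.15
position: [0.5005, 0.0903, 0.1621]
tool_rot: [[0.501, 0.866, 0.0], [0.866, -0.501, 0.0], [0.0, 0.0, -1.0]]
ft_force: [-0.2, 0.6, -2.6]
grip_width: 0.0216
gripper_force: 40.1
```

```bash
python3 -c "
from h import *
o=env.observe();print(o['position'],o['ft_force'],o['wrist_torque'])"
```

```text
[0.50049356 0.09034938 0.16212796] [-0.15359655  0.60884636 -2.6155067 ] [-0.02681146  0.00550014  0.03148016]
```

Emit:
move_arm(
  plan=[
    [0,0,0,0,0,0.2,-1],
    [0,0,0,0,0,0.4,-1],
    [0,0,0,0,0,0.55,-1],
    [0,0,0,0,0,0.7,-1],
    [0,0,0,0,0,0.8,-1],
  ],
)

```text
time_s: 10.65
position: [0.5005, 0.0903, 0.1542]
tool_rot: [[0.501, 0.866, -0.0], [0.866, -0.501, -0.0], [-0.0, -0.0, -1.0]]
ft_force: [0.2, -0.1, -2.3]
grip_width: 0.0218
gripper_force: 40.1
```

```bash
python3 -c "
from h import *
o=env.observe();print(o['position'],o['ft_force'],o['wrist_torque'])"
```

```text
[0.50046182 0.09031396 0.15423068] [ 0.17523371 -0.10917696 -2.30736944] [-0.0038653  -0.0100456  -0.00777477]
```

Emit:
move_arm(
  plan=[
    [0,0,0,0,0,0.1,-1],
    [0,0,0,0,0,0.2,-1],
    [0,0,0,0,0,0.35,-1],
    [0,0,0,0,0,0.5,-1],
    [0,0,0,0,0,0.7,-1],
  ],
)

```text
time_s: 11.15
position: [0.5005, 0.0903, 0.1472]
tool_rot: [[0.501, 0.866, 0.0], [0.866, -0.501, -0.0], [0.0, 0.0, -1.0]]
ft_force: [-0.0, -0.3, -1.8]
grip_width: 0.0212
gripper_force: 40.1
```

```bash
python3 -c "
from h import *
o=env.observe();print(o['position'],o['ft_force'],o['wrist_torque'],o['q'])"
```

```text
[0.50049477 0.09032834 0.14722844] [-0.02830301 -0.32816867 -1.77421373] [ 0.00242451  0.00552299 -0.04380854] [-3.12731356e+00  2.23632735e+01  8.86765786e+01 -4.24279747e-04
  6.89527379e+01  2.69277197e+01]
```

Emit:
move_arm(
  plan=[
    [0,0,0,0,0,0.3,-1],
    [0,0,0,0,0,0.5,-1],
    [0,0,0,0,0,0.6,-1],
    [0,0,0,0,0,0.65,-1],
    [0,0,0,0,0,0.7,-1],
  ],
)

```text
time_s: 11.65
position: [0.5005, 0.0904, 0.1406]
tool_rot: [[0.501, 0.866, 0.0], [0.866, -0.501, 0.0], [0.0, 0.0, -1.0]]
ft_force: [-1.6, 1.2, 3.3]
grip_width: 0.0213
gripper_force: 40.7
```

```bash
python3 -c "
from h import *
o=env.observe();print(o['position'],o['ft_force'],o['wrist_torque'],o['q'])"
```

```text
[0.5005253  0.09036139 0.14063682] [-1.56058276  1.21576355  3.29374723] [ 0.07948591  0.37064119 -0.00120726] [-3.12492387e+00  2.28074421e+01  8.92239307e+01  2.94206004e-03
  6.79443971e+01  2.69287017e+01]
```

Emit:
move_arm(
  plan=[
    [0,0,4,0,0,0,-1],
    [0,0,8,0,0,0,-1],
    [0,0,12,0,0,0,-1],
    [0,0,16,0,0,0,-1],
    [0,0,20,0,0,0,-1],
  ],
)

```text
time_s: 12.15
position: [0.5003, 0.0904, 0.1403]
tool_rot: [[0.769, 0.64, -0.0], [0.64, -0.769, 0.0], [-0.0, -0.0, -1.0]]
ft_force: [0.7, 0.5, -4.0]
grip_width: 0.0215
gripper_force: 40.1
```

Emit:
move_arm(
  plan=[
    [0,0,4,0,0,0,-1],
    [0,0,8,0,0,0,-1],
    [0,0,12,0,0,0,-1],
    [0,0,16,0,0,0,-1],
    [0,0,20,0,0,0,-1],
  ],
)

```text
time_s: 12.65
position: [0.5002, 0.0907, 0.1401]
tool_rot: [[0.941, 0.338, -0.001], [0.338, -0.941, 0.001], [-0.0, -0.001, -1.0]]
ft_force: [-0.6, 1.6, -2.0]
grip_width: 0.0213
gripper_force: 40.2
```

Emit:
move_arm(
  plan=[
    [0,0,0,0,0,0.1,-1],
    [0,0,0,0,0,0.2,-1],
    [0,0,0,0,0,0.3,-1],
    [0,0,0,0,0,0.3,-1],
  ],
)

```text
time_s: 13.05
position: [0.5004, 0.0906, 0.1373]
tool_rot: [[0.94, 0.342, -0.0], [0.342, -0.94, 0.001], [0.0, -0.001, -1.0]]
ft_force: [-1.5, 2.8, 2.4]
grip_width: 0.0215
gripper_force: 40.7
```

```bash
python3 -c "
from h import *
o=env.observe();print(o['position'],o['ft_force'],o['wrist_torque'],o['q'])"
```

```text
[0.50039267 0.09059399 0.13728498] [-1.45800237  2.83064502  2.43065832] [1.0531427  0.46833814 0.02753756] [-3.11518750e+00  2.30422179e+01  8.94896931e+01  3.69048673e-02
  6.74789120e+01  6.68840806e+01]
```

Emit:
move_arm(
  plan=[
    [0,0,0,0,0,0.05,-1],
    [0,0,0,0,0,0.1,-1],
    [0,0,0,0,0,0.1,-1],
  ],
)

```text
time_s: 13.35
position: [0.5003, 0.0905, 0.1362]
tool_rot: [[0.94, 0.341, -0.0], [0.341, -0.94, 0.0], [-0.0, -0.001, -1.0]]
ft_force: [-2.1, 4.1, -1.3]
grip_width: 0.0216
gripper_force: 40.5
```

```bash
python3 -c "
from h import *
o=env.observe();print(o['position'],o['ft_force'],o['wrist_torque'],o['q'])"
```

```text
[0.50034757 0.09049669 0.13618597] [-2.1174699   4.07391939 -1.31364185] [1.20574938 0.3260595  0.05465926] [-3.12006687e+00  2.31195952e+01  8.95765368e+01  2.30842138e-02
  6.73275703e+01  6.69202466e+01]
```

Emit:
move_arm(
  plan=[
    [0,0,0,0,-0.04,0,-1],
    [0,0,0,0,-0.04,0.1,-1],
    [0,0,0,0,-0.04,0.2,-1],
    [0,0,0,0,-0.04,0.2,-1],
  ],
)

```text
time_s: 13.75
position: [0.5004, 0.0907, 0.1343]
tool_rot: [[0.94, 0.341, 0.0], [0.341, -0.94, -0.0], [0.0, 0.0, -1.0]]
ft_force: [-1.7, 4.1, 0.5]
grip_width: 0.0216
gripper_force: 40.7
```

```bash
python3 -c "
from h import *
o=env.observe();print(o['position'],o['ft_force'],o['wrist_torque'])"
```

```text
[0.50035351 0.09070258 0.13426115] [-1.70401584  4.06548635  0.48582951] [1.00792945 0.36077993 0.08010682]
```

Emit:
move_arm(
  plan=[
    [0,0,0,0,-0.05,0.05,-1],
    [0,0,0,0,-0.05,0.1,-1],
    [0,0,0,0,-0.05,0.15,-1],
    [0,0,0,0,-0.05,0.15,-1],
  ],
)

```text
time_s: 14.15
position: [0.5003, 0.091, 0.1328]
tool_rot: [[0.94, 0.341, 0.0], [0.341, -0.94, -0.0], [0.0, 0.0, -1.0]]
ft_force: [-0.6, 2.4, -0.1]
grip_width: 0.0216
gripper_force: 40.6
```

```bash
python3 -c "
from h import *
o=env.observe();print(o['position'],o['ft_force'],o['wrist_torque'])"
```

```text
[0.50026903 0.09099935 0.13278529] [-0.61030366  2.42547674 -0.10499005] [0.48859099 0.14737785 0.06070533]
```

Emit:
move_arm(
  plan=[
    [0,0,0,0,-0.03,0.05,-1],
    [0,0,0,0,-0.03,0.08,-1],
    [0,0,0,0,-0.03,0.08,-1],
  ],
)

```text
time_s: 14.45
position: [0.5002, 0.0913, 0.1321]
tool_rot: [[0.94, 0.341, 0.0], [0.341, -0.94, -0.001], [0.0, 0.001, -1.0]]
ft_force: [-1.2, -0.1, 1.9]
grip_width: 0.0218
gripper_force: 40.8
```

Emit:
move_arm(
  plan=[
    [0,0,0,0,0,0.03,-1],
    [0,0,0,0,0,0.03,-1],
    [0,0,0,0,0,0.05,-1],
    [0,0,0,0,0,0.05,-1],
  ],
)

```text
time_s: 14.85
position: [0.5003, 0.0913, 0.1319]
tool_rot: [[0.94, 0.341, 0.001], [0.341, -0.94, -0.0], [0.001, 0.001, -1.0]]
ft_force: [-0.6, -0.6, 5.2]
grip_width: 0.0213
gripper_force: 41.3
```

The arbor has seated on its collar, with z stopped and force rising. Releasing.

Emit:
move_arm(
  plan=[
    [0,0,0,0,0,0,-0.4],
    [0,0,0,0,0,0,0],
    [0,0,0,0,0,0,0.2],
    [0,0,0,0,0,0,0.2],
    [0,0,0,0,0,0,0.2],
  ],
)

```text
time_s: 15.35
position: [0.5, 0.0915, 0.1315]
tool_rot: [[0.94, 0.341, -0.0], [0.341, -0.94, 0.0], [-0.0, -0.0, -1.0]]
ft_force: [-0.4, 0.0, -0.5]
grip_width: 0.0514
gripper_force: 0.0
```

Emit:
move_arm(
  plan=[
    [0,0,0,0,0,-2,0.2],
    [0,0,0,0,0,-5,0.2],
    [0,0,0,0,0,-9,0.2],
    [0,0,0,0,0,-13,0.2],
    [0,0,0,0,0,-13,0.2],
  ],
)

```text
time_s: 15.85
position: [0.5017, 0.0915, 0.2666]
tool_rot: [[0.94, 0.341, 0.01], [0.341, -0.94, -0.0], [0.009, 0.004, -1.0]]
ft_force: [-0.6, -0.3, -0.3]
grip_width: 0.0513
gripper_force: 0.0
```

Run:
```python
from h import *
s=env.get_image("side");o=env.observe();print(o["position"],o["ft_force"])
for k in("arbor_collar","upper_hole","arbor_grip"):
  for r in env.tip_of(k,s)[:3]: print(k,np.round(r["pixel"],1),round(r["conf"],2))
save(s,"end.png",6,(290,150,380,245))
```

```text
[0.50079463 0.09148081 0.26366506] [-0.24074827  1.28175981  0.02545988]
arbor_collar [215.6 294.1] 0.96
arbor_collar [331.1 198.3] 0.86
arbor_collar [255.9 315.7] 0.69
upper_hole [335.2 199.7] 0.73
arbor_grip [330.6 186.4] 0.76
arbor_grip [254.6 306.7] 0.74
arbor_grip [213.2 283.5] 0.72
```

View pics/end.png

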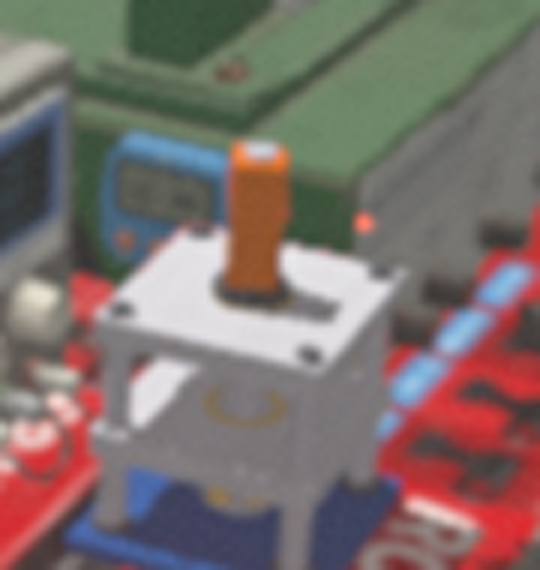

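The picture shows the knob upright at crop (258,220), with the collar flat on the upper plate at (252,292) and the gripper clear. Handing in.

```bash
python3 -c "
from rig import env
print(env.close_job())"
```

```text
the job is handed in; nothing more can be done
None
```

The arbor is threaded through both bearing plates with its tang in the drive, its collar on the upper plate, and the gripper released and clear. I handed the job in at about 16 s of the allowed 64 s; the hand-in call returned no verdict.

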